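# Gauge the gap of a gel-casting stand with a taper blade

## Task

Take the widest of the three taper gauges out of the rack and slide its blade, tip down and upright, between the two glass plates of the casting stand, near the middle of their length, until both plates grip it and it drags snugly (about 5 N of push) without forcing it. Leave the other two gauges in the rack. Finish while still holding the gauge at that depth: do not let go.

Things in the scene. Friction and masses are not known exactly. Their poses are not given: they have to be found in the camera images.
- gauge_wide: the widest taper gauge, standing in one of the rack's three slots. Steel blade 70 mm long, 44 mm wide (its y), tapering in thickness (its x) evenly on both faces from 2 mm at the tip to 12.5 mm at the top; above it an aluminium handle block 20 mm thick (x), 54 mm wide (y), 45 mm high. 140 g. Origin at the middle of the blade's tip, z up towards the handle: the blade spans z 0 to 70 mm, the handle 70 to 115 mm
- gauge_wide_grip (a point): point inside the widest gauge's handle, on its centre line, 95 mm above the tip and 20 mm below the handle's top: pinch the handle here across its 20 mm thickness (x)
- gauge_mid: look-alike gauge, blade 30 mm wide, handle 40 mm wide, otherwise the same; stays in the rack
- gauge_narrow: look-alike gauge, blade 18 mm wide, handle 28 mm wide, otherwise the same; stays in the rack
- rack: grey plastic block fixed to the bench, 60 (x) x 210 (y) x 85 mm high, origin at the centre of its underside. Three through slots 15.5 x 51 mm, 66 mm apart along its y; each gauge stands upright in one, its axes parallel to the rack's, tip 15 mm above the bench, with its handle resting on the top face, about 85 mm above the bench, so it must be lifted more than 70 mm to come out
- stand: white gel-casting stand fixed to the bench, base 130 x 130 mm, origin at the centre of its underside. Two upright glass plates, each 90 mm long along the stand's y, 6 mm thick, top edges 110 mm above the bench, face each other across the stand's x. The plates' bottom and top edges are level; their inner top edges are bevelled. No part of the stand is higher than the plates
- mouth (a point): point on the stand's axis at the plates' top edges, midway along their length (stand x = 0, y = 0, 110 mm up). The gap's middle lies within 1.5 mm of it in x: it is midway between front_plate and back_plate
- front_plate: the glass plate nearer the robot (stand's -x side); origin on its inner face, at the bottom edge (20 mm above the bench), midway along its length. It backs off along the stand's -x by up to 6 mm against a spring of 3 N per mm, with no preload
- back_plate: the other glass plate (stand's +x side), held by the back jaw; origin on its inner face, at the bottom edge, midway along its length. It backs off along the stand's +x by up to 6 mm against a like spring. The free gap between the plates differs from time to time, 5 to 7.2 mm, so the blade first touches both about 20 to 35 mm deep and the drag (friction coefficient about 0.5) then grows steadily: it reaches about 5 N some 20 mm deeper, with each plate backed off about 1.5 mm

How it is judged:
On the way, in this order (a step that is already met when the one before it is completed fails the run):
1. the widest gauge is held clear above the rack's slots (z of gauge_wide in the frame of rack above 0.088 m and contact force between the fingers and gauge_wide above 1 N), for 0.1 s.
2. the held blade's tip has entered between the plates (z of gauge_wide in the frame of mouth below -0.005 m and x of gauge_wide in the frame of mouth between -0.004 and 0.006 m and y of gauge_wide in the frame of mouth between -0.023 and 0.023 m and contact force between the fingers and gauge_wide above 1 N), for 0.1 s.
At the end, for the whole second after the job is handed in: The widest gauge is still in the fingers and at rest, upright and square to the plates within 0.12 rad, its blade 18 to 68 mm deep between them and within 23 mm of the middle of their length, pressing on each plate with 1 to 9 N; the other two gauges are within 20 mm of where they stood in the rack (contact force between gauge_wide and front_plate between 1 and 9 N and contact force between gauge_wide and back_plate between 1 and 9 N and z of gauge_wide in the frame of mouth between -0.068 and -0.018 m and x of gauge_wide in the frame of mouth between -0.004 and 0.006 m and y of gauge_wide in the frame of mouth between -0.023 and 0.023 m and angle between gauge_wide's own z axis and vertical below 0.12 rad and angle between the x axis of gauge_wide and the x axis of stand, either way round below 0.12 rad and contact force between the fingers and gauge_wide above 2 N and linear speed of gauge_wide below 0.01 m/s and distance of each of gauge_mid, gauge_narrow from where it was at the start of the episode below 0.02 m); the arm keeps its last pose, push and grip.
It fails at once if the gauge was forced: more than 15 N on a plate (contact force between gauge_wide and front_plate above 15 N or contact force between gauge_wide and back_plate above 15 N).
It fails at once if another gauge was pulled from the rack (distance of any of gauge_mid, gauge_narrow from where it was at the start of the episode above 0.04 m).
It also fails if it takes over 45 s, if anything falls off the work surface, if the arm or the gripper's body presses on something with over 40 N, if the wrist force passes 120 N, or if a joint passes its speed limit or range.

## Robot

A 6-joint arm with a two-finger parallel gripper is mounted at the origin on the work surface. World frame = base frame: x ahead of the robot, y to its left, z up, the work surface at z = 0. Lengths are in m, angles in rad, forces in N, time in s.
With the tool pointing down it reaches from about 0.4 to 0.825 m from the base axis. Payload 7 kg.
Tool frame: the origin (TCP) lies at the very end of the fingers, on their centre line; the grasp point (between the pads) lies 19 mm behind it; z points along the fingers, x is the direction in which the jaws open and shut, and the axes are right-handed (so a half turn about z gives the same grasp; the last joint's range is limited). The gripper opens to 88 mm and grips with 3 to 60 N. Pads are 19 mm wide; open, the fingers measure 130 mm over their backs; the gripper's body (78 mm by 193 mm) begins 47 mm behind the grasp point.
Start: joints at [-0.916, 0.359, 0.012, 0, -1.224, -0.288], TCP at [0.242, -0.63, 0.227] pointing down, gripper open.
Joint ranges: [-3.07, 3.07], [-1.43, 2.12], [-1.02, 1.25], [-3.03, 1.67], [-3.05, -0], [-3.03, 3.03]. Speed limits (rad/s): [2.39, 2.39, 3.01, 3.14, 3.14, 3.14].

## Interface

Orientations are given as [roll, pitch, yaw] about the fixed x, y, z axes, in that order (R = Rz(yaw) Ry(pitch) Rx(roll)).
In Python, from station import telemetry, grab_frame, arm, regions_of, pinpoint gives the robot as it stands. The module is installed in compiled form; this text tells all that it offers.
- The arm moves only by the shell command python3 -m inch 'ROWS' [FORCE]. ROWS is text: rows parted by semicolons, each of 7 numbers parted by spaces: the opening, from 0 (shut) to 1 (fully open), then the shift along the world's x, y, z in cm, then the turn, a rotation vector about the world's x, y, z in degrees. A call has 1 to 12 rows; each row is the pose to reach, as a shift and turn from the pose measured when the call began; what a row does not reach only later rows make up. A row lasts 1/8 s, in which the tool goes at most 62.5 mm and 10.7 degrees, less where a joint would pass 70% of its speed; a pose out of reach is approached as far as the arm can. A call with a gripper value outside its range is refused whole. The fingers move at their own pace and stop on an object; FORCE is the grip in N (left out, the last holds). Time passes only in rows, so rows that repeat a pose let the fingers close. It gives the time, the measured TCP pose, the force and the opening at its end, in the units of the state.
- telemetry.get_state(): the state, without advancing time (a new reading comes with each control period).
- grab_frame(name): name is "scene" or "top" or "wrist"; returns a dict with "pixels" (384x512x3 uint8, red, green, blue), "fx", "fy", "cx", "cy" (pixels), "dist_coeffs" ([k1, k2, p1, p2, k3] as OpenCV has them; the pictures are not rectified), "R" (3x3) and "t" (3): a world point X has camera coordinates R X + t. Camera axes: x right, y down, z forward; pixel columns grow to the right and rows downward; lengths in m; the calibration is good to about 2 mm. A picture is of the moment at which its call begins. There is no depth.
- arm.job_done(): hands the job in, once; it reports no verdict.
Trained networks look in the newest picture that a camera, given by its name, has taken for a name from the list of things; names that differ only in an ending like _2 or _b are one class to them, and where a whole thing is asked for, a point or a joint stands for the part that bears it (a point fixed in the world has none). Each returns a list of dicts, best first, with "p" (0 to 1); they miss things now and then, are a little off and sometimes report something else, mostly with a low value. They report only what shows in the picture. A call takes as long as a camera call.
- regions_of(camera, name): "pixels" (384x512 bool, what is visible of it) and "bbox" ([left, top, right, bottom] in pixels, round what is visible of it).
- pinpoint(camera, name): "location" ([column, row] in pixels: a listed point, or the origin of a listed thing).
The state is a dict: "t": time; "q": joint angles; "qd": joint speeds; "joint_efforts": joint torques, N m; "eef_pos": TCP position; "ee_rot": TCP orientation; "force": force on the tool from outside, world axes, zero at the start; "moment": the same for the moment, N m; "width": finger opening in m.
Only numpy, scipy, OpenCV 4.12 (cv2) and the standard library are available. Lean on these libraries where they do the work, as an engineer would, in place of code of your own. Each camera call takes 0.05 s, during which the arm holds its last target. There are 200 camera calls.

## Working session

There is one attempt and no reset: what is moved stays moved. The work goes in short steps, Python scripts to look and compute and a shell command to move; the robot and the scene stay as the last step left them, time stands still between calls to the robot, and variables do not carry over. Pictures are saved under pics/ and viewed, about 8 in all and at most 12, crops included, and the job is handed in when it is done.

```bash
mkdir -p pics
cat > h.py <<'E'
import numpy as np, cv2
from station import telemetry, grab_frame, arm, regions_of, pinpoint
def K(f): return np.array([[f['fx'],0,f['cx']],[0,f['fy'],f['cy']],[0,0,1.]]), np.array(f['dist_coeffs'],float)
def ray(f,uv):
    k,d=K(f); n=cv2.undistortPoints(np.array([[uv]],float),k,d)[0,0]
    R=np.array(f['R']); t=np.array(f['t']); return -R.T@t, R.T@np.array([n[0],n[1],1.])
def atz(f,uv,z):
    o,v=ray(f,uv); return o+v*(z-o[2])/v[2]
def tri(obs):
    A=np.zeros((3,3));b=np.zeros(3)
    for f,uv in obs:
        o,v=ray(f,uv); v=v/np.linalg.norm(v); P=np.eye(3)-np.outer(v,v); A+=P; b+=P@o
    return np.linalg.solve(A,b)
def proj(f,X):
    k,d=K(f); R=np.array(f['R']); return cv2.projectPoints(np.array(X,float).reshape(-1,1,3),cv2.Rodrigues(R)[0],np.array(f['t'],float),k,d)[0][:,0]
def save(n,im): cv2.imwrite('pics/'+n,cv2.cvtColor(im,cv2.COLOR_RGB2BGR))
E
python3 - <<'E'
from h import *
np.set_printoptions(precision=4,suppress=True)
F={}
for c in ['scene','top']:
    f=F[c]=grab_frame(c); save(c+'1.png',f['pixels'])
names=['gauge_wide','gauge_wide_grip','gauge_mid','gauge_narrow','rack','stand','mouth','front_plate','back_plate']
for n in names:
    o=[]
    for c in F:
        r=pinpoint(c,n); print(n,c,[(np.round(x['location'],1),round(x['p'],2)) for x in r[:3]])
        if r:o.append((F[c],r[0]['location']))
    if len(o)==2: print('   ',tri(o))
s=telemetry.get_state(); print(s['eef_pos'],s['ee_rot'],s['force'],s['t'])
E
```

```text
gauge_wide scene []
gauge_wide top [(array([156.8, 222.9]), 0.59)]
gauge_wide_grip scene [(array([333.7, 237.6]), 0.73)]
gauge_wide_grip top [(array([140.7, 216.7]), 0.6)]
    [0.5029 0.259  0.1145]
gauge_mid scene [(array([215.6, 152. ]), 0.49)]
gauge_mid top [(array([186.3, 213.1]), 0.6)]
    [0.5653 0.1175 0.2456]
gauge_narrow scene []
gauge_narrow top [(array([218.3, 206.4]), 0.53)]
rack scene [(array([302., 257.]), 0.62)]
rack top [(array([185.8, 218.4]), 0.82)]
    [ 0.5119  0.1916 -0.0065]
stand scene [(array([218. , 155.6]), 0.81)]
stand top [(array([366.7, 228.9]), 0.91)]
    [ 0.489  -0.2099 -0.0031]
mouth scene [(array([213.6, 122.1]), 0.65)]
mouth top [(array([386.6, 223.2]), 0.6), (array([374.7, 227. ]), 0.3)]
    [ 0.4909 -0.2186  0.101 ]
front_plate scene [(array([304.3, 255.4]), 0.73), (array([218.6, 148.4]), 0.61)]
front_plate top [(array([372.7, 226.8]), 0.8), (array([218.6, 204.7]), 0.47)]
    [ 0.4402 -0.101  -0.1803]
back_plate scene [(array([216. , 151.5]), 0.75)]
back_plate top [(array([374.6, 228.2]), 0.7)]
    [ 0.4888 -0.2248  0.0022]
[ 0.242  -0.6301  0.2266] [3.1416 0.     1.9376] [-0.3679  0.4414 -0.9099] 1.0
```

Run:
```python
import cv2,numpy as np
a=cv2.imread('pics/top1.png');b=cv2.imread('pics/scene1.png')
a=cv2.resize(a[150:290,90:450],None,fx=2.2,fy=2.2,interpolation=2)
b=cv2.resize(b[80:310,130:430],None,fx=1.25,fy=1.25)
b=cv2.copyMakeBorder(b,0,0,0,a.shape[1]-b.shape[1],0)
cv2.imwrite('pics/both1.png',np.vstack([a,b]))
```

```text
(no output)
```

View pics/both1.png

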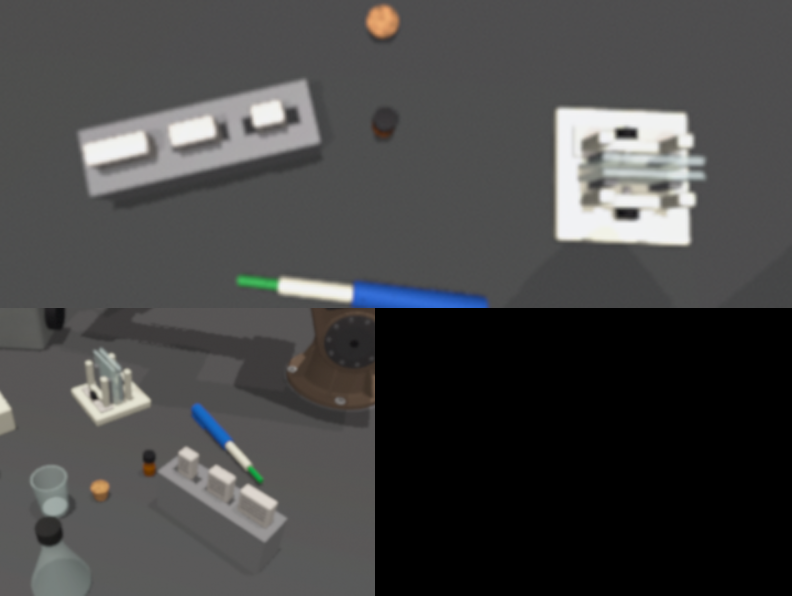

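Top view: the wide gauge is the leftmost in the rack, at about (142,217). The stand is at the right, (373,227), with its plates nearly along y. Next I'll measure the yaws and positions.

Run:
```python
from h import *
np.set_printoptions(precision=4,suppress=True)
f=grab_frame('top')
for n,z in [('gauge_wide',.13),('gauge_mid',.13),('gauge_narrow',.13),('rack',.085),('stand',.01),('front_plate',.11),('back_plate',.11)]:
    r=regions_of('top',n)
    for x in r[:2]:
        m=x['pixels'].astype(np.uint8); c=max(cv2.findContours(m,0,1)[0],key=cv2.contourArea)
        P=np.array([atz(f,p[0],z)[:2] for p in c.astype(float)],np.float32)
        rc=cv2.minAreaRect(P); print(n,round(x['p'],2),x['bbox'],np.array(rc[0]),np.array(rc[1]),rc[2])
print(atz(f,pinpoint('top','gauge_wide_grip')[0]['location'],.11))
```

```text
gauge_wide 0.8 [130.6, 212.1, 163.2, 230.4] [0.4966 0.249 ] [0.0264 0.0608] 12.860186576843262
gauge_mid 0.84 [168.1, 200.0, 192.8, 217.9] [0.5115 0.1864] [0.0251 0.0431] 14.418949127197266
gauge_narrow 0.74 [206.5, 193.1, 221.4, 212.8] [0.5253 0.1236] [0.025  0.0266] 1.2483540773391724
rack 0.97 [125.9, 188.8, 235.5, 241.5] [0.5104 0.188 ] [0.0719 0.2116] 13.182536125183105
stand 0.84 [339.6, 198.5, 414.4, 259.8] [ 0.486  -0.2263] [0.1496 0.1307] 87.94429779052734
front_plate 0.83 [355.2, 226.3, 412.4, 237.1] [ 0.4735 -0.2054] [0.0194 0.1118] 0.21900737285614014
back_plate 0.94 [352.6, 218.2, 406.6, 230.9] [ 0.4909 -0.2052] [0.1099 0.0185] 88.48197174072266
[0.4989 0.252  0.11  ]
```

```bash
python3 -m inch '1 6 10 4 0 0 18; 1 12 20 8 0 0 36; 1 18 30 8 0 0 50; 1 22 38 8 0 0 67; 1 25 42 8 0 0 67; 1 25 42 8 0 0 67; 1 25 42 8 0 0 67; 1 25 42 8 0 0 67; 1 25 42 8 0 0 67; 1 25 42 8 0 0 67; 1 25 42 8 0 0 67'
cat > look.py <<'E'
from h import *
import sys
np.set_printoptions(precision=4,suppress=True)
f=grab_frame('wrist'); save(sys.argv[1],f['pixels'])
s=telemetry.get_state(); print(s['t'],s['eef_pos'],np.degrees(s['ee_rot']),s['force'],s['width'],'q',s['q'])
for a in sys.argv[2:]:
    n,z=a.split(','); z=float(z)
    for x in pinpoint('wrist',n)[:2]: print(n,'pt',np.round(x['location'],1),round(x['p'],2),atz(f,x['location'],z))
    for x in regions_of('wrist',n)[:1]:
        c=max(cv2.findContours(x['pixels'].astype(np.uint8),0,1)[0],key=cv2.contourArea)
        P=np.array([atz(f,p[0],z)[:2] for p in c.astype(float)],np.float32)
        rc=cv2.minAreaRect(P); print(n,round(x['p'],2),x['bbox'],np.array(rc[0]),np.array(rc[1]),rc[2])
E
python3 look.py w1.png mouth,.11 front_plate,.11 back_plate,.11 stand,.01
```

```text
t: 2.82
eef_pos: [0.4914, -0.211, 0.3065]
ee_rot: [-3.142, -0.0, 3.106]
force: [1.0, -0.7, 0.0]
width: 0.0873
2.875 [ 0.4914 -0.2111  0.3065] [-179.9977   -0.0102  177.9171] [-0.7041 -0.6914 -0.1381] 0.08769830751542537 q [-0.0389  0.083  -0.1649  0.     -1.323   0.0026]
mouth pt [262.6 165.8] 0.6 [ 0.483  -0.2187  0.11  ]
mouth pt [259.4 158.8] 0.26 [ 0.4868 -0.2281  0.11  ]
mouth 0.85 [218.8, 115.1, 300.1, 196.2] [ 0.4874 -0.2287] [0.1102 0.1031] 87.84628295898438
front_plate 0.66 [257.2, 131.3, 273.7, 200.9] [ 0.4797 -0.2187] [0.0937 0.0148] 89.59532165527344
back_plate pt [259.1 156.2] 0.7 [ 0.4871 -0.2314  0.11  ]
back_plate pt [257.8 155.3] 0.6 [ 0.4887 -0.2327  0.11  ]
back_plate 0.57 [247.0, 129.5, 257.0, 200.6] [ 0.496 -0.22 ] [0.0922 0.0119] 87.49495697021484
stand pt [257.8 154.4] 0.64 [ 0.4885 -0.2198  0.01  ]
stand 0.98 [220.4, 117.4, 301.3, 202.5] [ 0.4865 -0.2125] [0.14   0.1312] 87.84770202636719
```

View pics/w1.png

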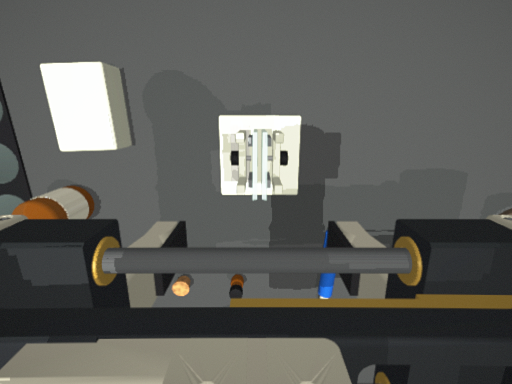

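The wrist view shows the stand straight ahead, with the plates at columns 255 and 264, rows 130–200. I'll view a crop for the gap, with candidate top edges projected onto it.

Run:
```python
from h import *
f=grab_frame('wrist'); im=f['pixels']
S=7; x0,y0,x1,y1=215,115,305,205
c=cv2.resize(im[y0:y1,x0:x1],None,fx=S,fy=S,interpolation=cv2.INTER_CUBIC)
ctr=np.array([.4875,-.2185]); a=np.radians(-2.1); ux=np.array([np.cos(a),np.sin(a)]); uy=np.array([-np.sin(a),np.cos(a)])
for d in (-.009,-.003,.003,.009):
    pp=proj(f,[[*(ctr+d*ux+e*uy),.11] for e in (-.045,.045)])
    print(d,pp.round(1).tolist())
    q=((pp-[x0,y0]+.5)*S).astype(int); cv2.line(c,q[0],q[1],(255,0,0),1)
save('w1c.png',c[:590])
g=im[...,:].mean(2)
for r in (135,150,185,195): print(r,g[r,240:282].astype(int))
```

```text
-0.009 [[266.9, 130.3], [266.0, 198.6]]
-0.003 [[262.1, 130.3], [261.6, 198.6]]
0.003 [[257.3, 130.3], [257.1, 198.6]]
0.009 [[252.6, 130.3], [252.7, 198.5]]
135 [254 254 255 255 223 134 144 195 181 109  82  85 143 227 246 246 246 243
 214 209 210 196 179 247 246 242 236 206 120  90 131 194 189 129 121 130
 196 215 213 212 210 210]
150 [227 223 210 211 211 198 152 190 190 177 209 210 225 245 246 245 245 236
 211 209 211 196 175 248 247 246 247 232 210 209 210 208 188 184 208 212
 234 235 236 237 185 135]
185 [225 226 227 229 215 149 242 255 254 160 113 111 150 244 252 251 251 251
 254 254 255 248 235 251 252 253 242 183 140 134 169 255 234 134 125 206
 223 223 223 223 222 222]
195 [ 99 100 100 100 100 102 101  99 100  96  96  96 132 230 235 235 236 193
 107  96  96 103 171 237 237 236 226 152 101 104 109  95  73  74  72  70
  70  70  67  68  67  71]
```

View pics/w1c.png

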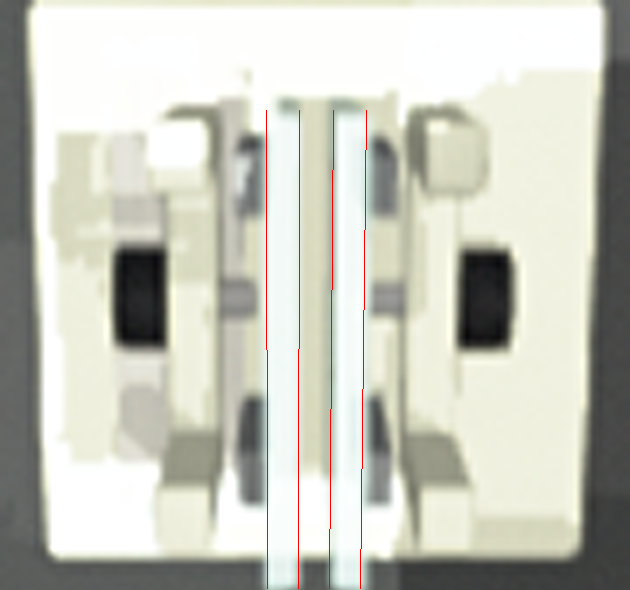

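Overlay fits well: the gap's middle is at about (0.487, -0.219) and stand yaw is -2.1°. Next, to the rack.

```bash
python3 -m inch '1 0.2 6 0 0 0 5; 1 0.3 12 0 0 0 10; 1 0.4 18 0 0 0 15; 1 0.5 24 0 0 0 15; 1 0.6 30 -1 0 0 15; 1 0.6 36 -2 0 0 15; 1 0.6 42 -3 0 0 15; 1 0.6 46 -3 0 0 15; 1 0.6 46 -3 0 0 15; 1 0.6 46 -3 0 0 15'
python3 look.py w2.png gauge_wide,.13 gauge_wide_grip,.11 gauge_mid,.13 rack,.085
```

```text
t: 4.58
eef_pos: [0.4978, 0.2497, 0.2764]
ee_rot: [-3.141, -0.0, -2.914]
force: [-0.1, -0.8, 0.4]
width: 0.0876
4.625 [0.4979 0.2492 0.2766] [-179.992    -0.0084 -167.0115] [ 0.1431 -0.9095 -0.0241] 0.08797484057538699 q [ 0.8158  0.135  -0.1725  0.     -1.2635 -0.5891]
gauge_wide pt [254.5 165.7] 0.89 [0.5036 0.2333 0.13  ]
gauge_wide 0.61 [243.7, 154.7, 264.2, 203.2] [0.5003 0.2502] [0.0203 0.0584] 13.437727928161621
gauge_wide_grip pt [256.5 179.2] 0.65 [0.4969 0.2524 0.11  ]
gauge_wide_grip 0.67 [244.4, 153.7, 265.7, 204.3] [0.4988 0.2547] [0.0206 0.0623] 13.436746597290039
gauge_mid 0.97 [243.8, 103.1, 262.4, 138.9] [0.514  0.1885] [0.0207 0.0396] 13.067795753479004
rack pt [255.1 119.9] 0.63 [0.5141 0.1857 0.085 ]
rack 0.94 [229.5, 25.3, 280.1, 206.5] [0.5143 0.1891] [0.0621 0.2107] 13.62159538269043
```

View pics/w2.png

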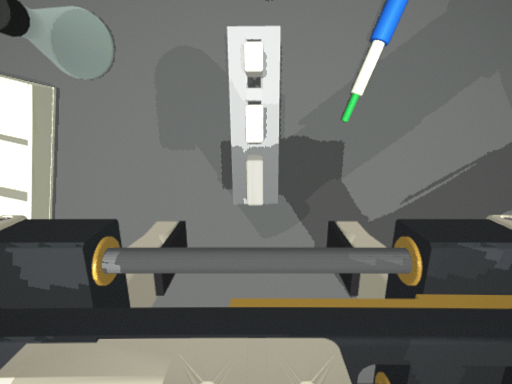

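```bash
python3 -m inch '1 0.15 0.25 -5 0 0 0.3; 1 0.15 0.25 -10 0 0 0.3; 1 0.15 0.25 -14 0 0 0.3; 1 0.15 0.25 -17 0 0 0.3; 1 0.15 0.25 -18.4 0 0 0.3; 1 0.15 0.25 -18.4 0 0 0.3; 1 0.15 0.25 -18.4 0 0 0.3; 0.1 0.15 0.25 -18.4 0 0 0.3; 0.1 0.15 0.25 -18.4 0 0 0.3; 0.1 0.15 0.25 -18.4 0 0 0.3; 0.1 0.15 0.25 -18.4 0 0 0.3; 0.1 0.15 0.25 -18.4 0 0 0.3' 40
```

```text
t: 6.52
eef_pos: [0.4996, 0.2519, 0.0928]
ee_rot: [3.141, 0.0, -2.91]
force: [-0.0, -0.0, -0.7]
width: 0.0436
```

```bash
python3 -m inch '0.1 0 0 0 0 0 0; 0.1 0 0 0 0 0 0; 0.1 0 0 0 0 0 0; 0.1 0 0 0 0 0 0; 0.1 0 0 0 0 0 0' 40
```

```text
t: 7.15
eef_pos: [0.4996, 0.2518, 0.0927]
ee_rot: [3.141, 0.0, -2.91]
force: [-0.1, 0.2, 0.1]
width: 0.0197
```

```bash
python3 -m inch '0.1 0 0 1 0 0 0; 0.1 0 0 3 0 0 0; 0.1 0 0 6 0 0 0; 0.1 0 0 9 0 0 0; 0.1 0 0 12 0 0 0; 0.1 0 0 15 0 0 0; 0.1 0 0 16 0 0 0; 0.1 0 0 16 0 0 0; 0.1 0 0 16 0 0 0'
python3 look.py w3.png gauge_wide,.175 gauge_wide_grip,.27
```

```text
t: 8.28
eef_pos: [0.4989, 0.2515, 0.2513]
ee_rot: [-3.141, -0.002, -2.91]
force: [-0.9, -0.3, -1.4]
width: 0.0196
8.325 [0.499  0.2514 0.2513] [-179.952    -0.1137 -166.743 ] [-0.3867 -0.6282 -2.291 ] 0.020028558830796194 q [ 0.8169  0.1536 -0.2079 -0.0004 -1.2115 -0.5854]
gauge_wide pt [253.7 200.9] 0.78 [0.5007 0.2537 0.175 ]
gauge_wide 0.64 [233.8, 178.9, 277.5, 297.7] [0.4956 0.2645] [0.0378 0.0672] 13.187326431274414
gauge_wide_grip pt [259.5 250.8] 0.76 [0.4972 0.252  0.27  ]
gauge_wide_grip 0.9 [238.2, 175.3, 278.7, 298.9] [0.5038 0.2312] [0.0224 0.04  ] 13.197501182556152
```

View pics/w3.png

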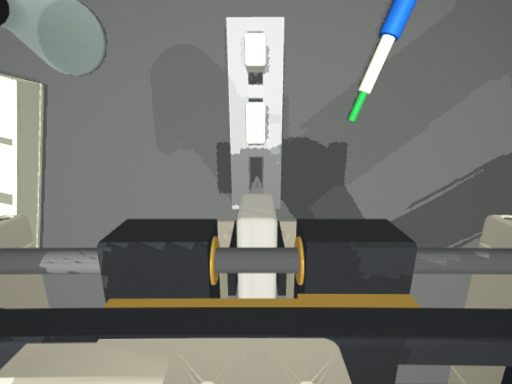

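The gauge is held and clear, with the other two still in the rack. Its tip shows at about (257,178). Now I'll carry it to above the mouth.

```bash
python3 -m inch '0.1 -0.1 -3 0 0 0 -2; 0.1 -0.2 -8 0 0 0 -5; 0.1 -0.3 -14 0 0 0 -8; 0.1 -0.5 -20 0 0 0 -11; 0.1 -0.7 -26 0 0 0 -15.4; 0.1 -0.9 -32 0 0 0 -15.4; 0.1 -1 -38 0 0 0 -15.4; 0.1 -1.1 -43 0 0 0 -15.4; 0.1 -1.2 -46 0 0 0 -15.4; 0.1 -1.2 -47 0 0 0 -15.4; 0.1 -1.2 -47 0 0 0 -15.4; 0.1 -1.2 -47 0 0 0 -15.4'
python3 -m inch '0.1 0 0 -1.5 0 0 0; 0.1 0 0 -3.5 0 0 0; 0.1 0 0 -4.5 0 0 0; 0.1 0 0 -4.5 0 0 0'
python3 - <<'E'
from h import *
np.set_printoptions(precision=4,suppress=True)
f=grab_frame('wrist'); im=f['pixels']; s=telemetry.get_state(); p=s['eef_pos']; print(s['t'],p,np.degrees(s['ee_rot']),s['force'],s['width'])
S=7; x0,y0,x1,y1=215,130,305,215
c=cv2.resize(im[y0:y1,x0:x1],None,fx=S,fy=S,interpolation=cv2.INTER_CUBIC)
def L(X,col):
    pp=proj(f,X); q=((pp-[x0,y0]+.5)*S).astype(int); cv2.line(c,q[0],q[1],col,1); print(pp.round(1).tolist())
ctr=np.array([.4873,-.2190]); a=np.radians(-2.1); ux=np.array([np.cos(a),np.sin(a)]); uy=np.array([-np.sin(a),np.cos(a)])
for d in (-.009,-.003,.003,.009): L([[*(ctr+d*ux+e*uy),.11] for e in (-.045,.045)],(255,0,0))
tz=p[2]-.0765
b=[np.array([*(np.array(p[:2])+d*ux+e*uy),tz]) for d,e in ((-.001,-.022),(.001,-.022),(.001,.022),(-.001,.022))]
for i in range(4): L([b[i],b[(i+1)%4]],(0,0,255))
save('w4c.png',c)
E
```

```text
t: 10.02
eef_pos: [0.4875, -0.2174, 0.2519]
ee_rot: [-3.141, -0.001, 3.105]
force: [0.5, 0.2, -1.7]
width: 0.0199
t: 10.52
eef_pos: [0.4871, -0.217, 0.206]
ee_rot: [-3.141, -0.003, 3.106]
force: [0.7, 0.3, -0.9]
width: 0.0198
10.575 [ 0.4875 -0.2172  0.2068] [-179.9711   -0.0838  177.9413] [-0.3599  0.1178 -1.0798] 0.01978988476494443
[[265.7, 143.5], [264.8, 234.2]]
[[259.2, 143.5], [258.8, 234.2]]
[[252.6, 143.5], [252.8, 234.2]]
[[246.1, 143.5], [246.8, 234.2]]
[[256.9, 174.7], [254.6, 174.7]]
[[254.6, 174.7], [254.6, 222.0]]
[[254.6, 222.0], [256.8, 222.0]]
[[256.8, 222.0], [256.9, 174.7]]
```

View pics/w4c.png

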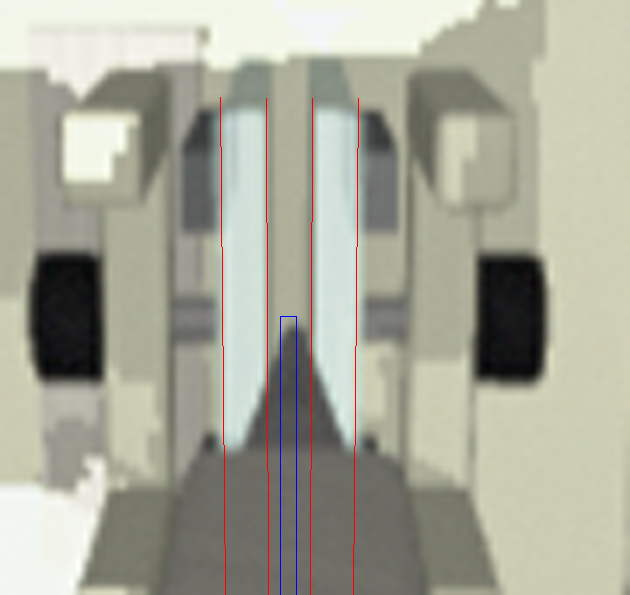

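The tip (crop column 292) is centred in the gap (269–313), so I'll descend.

```bash
python3 -m inch '0.1 0 0 -1 0 0 0; 0.1 0 0 -2 0 0 0; 0.1 0 0 -2.5 0 0 0; 0.1 0 0 -3 0 0 0; 0.1 0 0 -3.5 0 0 0; 0.1 0 0 -3.5 0 0 0; 0.1 0 0 -3.5 0 0 0'
python3 - <<'E'
from h import *
import time
for i in range(4):
    grab_frame('wrist'); s=telemetry.get_state(); print(s['eef_pos'],s['force'],s['moment'])
E
```

```text
t: 11.45
eef_pos: [0.4877, -0.2173, 0.172]
ee_rot: [-3.141, -0.001, 3.106]
force: [-0.7, -0.9, -0.4]
width: 0.0197
[ 0.48774676 -0.21725027  0.17206264] [ 0.29798398 -0.18621865 -1.03338093] [-0.02507038  0.06791031  0.0152486 ]
[ 0.48773311 -0.21724613  0.17206935] [-0.61613621  0.13782993 -1.94936615] [ 0.01525966  0.12141542 -0.0334424 ]
[ 0.4877298  -0.21725225  0.17207673] [ 0.18542459  0.41730617 -1.56515735] [-0.02178368  0.09139953  0.03648479]
[ 0.48768567 -0.2172525   0.17202507] [-0.15904996  0.04514086 -1.85912374] [ 0.06193722  0.12654411 -0.01304203]
```

```bash
cat > ft.py <<'E'
from h import *
np.set_printoptions(precision=4,suppress=True)
P=[];W=[]
for i in range(8):
    grab_frame('wrist'); s=telemetry.get_state(); P.append(s['eef_pos']); W.append([*s['force'],*s['moment']])
print(s['t'],np.mean(P,0),np.degrees(s['ee_rot']),np.mean(W,0),'depth',.1865-P[-1][2],s['width'])
E
python3 -m inch '0.1 0 0 -0.3 0 0 0; 0.1 0 0 -0.6 0 0 0; 0.1 0 0 -0.9 0 0 0; 0.1 0 0 -1.2 0 0 0; 0.1 0 0 -1.4 0 0 0; 0.1 0 0 -1.4 0 0 0'
python3 ft.py
```

```text
t: 12.4
eef_pos: [0.4876, -0.2172, 0.1578]
ee_rot: [-3.141, -0.001, 3.106]
force: [-0.8, -0.8, -2.0]
width: 0.0196
12.8 [ 0.4877 -0.2173  0.1581] [-179.9697   -0.0458  177.9414] [ 0.2305  0.2555 -1.4551  0.0302  0.0856 -0.0082] depth 0.028371875475949437 0.019753568061379678
```

```bash
python3 -m inch '0.1 0 0 -0.2 0 0 0; 0.1 0 0 -0.4 0 0 0; 0.1 0 0 -0.6 0 0 0; 0.1 0 0 -0.6 0 0 0'
python3 ft.py
```

```text
t: 13.3
eef_pos: [0.4876, -0.2172, 0.1518]
ee_rot: [-3.141, -0.001, 3.106]
force: [-0.7, 0.6, -2.2]
width: 0.02
13.7 [ 0.4876 -0.2172  0.152 ] [-179.9706   -0.0525  177.942 ] [-0.3018 -0.0148 -1.9835  0.0668  0.2399 -0.0125] depth 0.03438523918731182 0.01993834451429597
```

```bash
python3 -m inch '0.1 0 0 -0.2 0 0 0; 0.1 0 0 -0.4 0 0 0; 0.1 0 0 -0.6 0 0 0; 0.1 0 0 -0.6 0 0 0'
python3 ft.py
```

```text
t: 14.2
eef_pos: [0.4876, -0.2172, 0.1459]
ee_rot: [-3.141, -0.001, 3.106]
force: [0.0, 0.1, -3.1]
width: 0.0195
14.6 [ 0.4876 -0.2172  0.1459] [-179.9743   -0.0634  177.9404] [-0.2576 -0.4322 -2.8729 -0.2012  0.1805 -0.0184] depth 0.0404860565610253 0.019769732634099577
```

```bash
python3 -m inch '0.1 0 0 -0.2 0 0 0; 0.1 0 0 -0.4 0 0 0; 0.1 0 0 -0.5 0 0 0; 0.1 0 0 -0.5 0 0 0'
python3 ft.py
```

```text
t: 15.1
eef_pos: [0.4876, -0.2172, 0.141]
ee_rot: [-3.141, -0.001, 3.106]
force: [-1.5, -0.9, 0.3]
width: 0.0195
15.5 [ 0.4877 -0.2172  0.141 ] [-179.9721   -0.0574  177.9432] [-0.8137 -0.4017  0.1427 -0.1381  0.3352 -0.0527] depth 0.045465146060645306 0.019621787378389884
```

Run:
```python
from h import *
np.set_printoptions(precision=4,suppress=True)
f=grab_frame('wrist'); im=f['pixels']
S=6; x0,y0,x1,y1=205,90,315,190
c=cv2.resize(im[y0:y1,x0:x1],None,fx=S,fy=S,interpolation=cv2.INTER_CUBIC)
ctr=np.array([.4873,-.2175]); a=np.radians(-2.1); ux=np.array([np.cos(a),np.sin(a)]); uy=np.array([-np.sin(a),np.cos(a)])
for d in (-.0103,-.0043,.0043,.0103):
    pp=proj(f,[[*(ctr+d*ux+e*uy),.11] for e in (-.045,.0)]); q=((pp-[x0,y0]+.5)*S).astype(int); cv2.line(c,q[0],q[1],(255,0,0),1); print(pp.round(1).tolist())
save('w5c.png',c)
```

```text
[[272.1, 155.6], [271.0, 216.9]]
[[263.3, 155.6], [262.9, 216.9]]
[[250.9, 155.6], [251.1, 216.9]]
[[242.1, 155.6], [242.9, 216.9]]
```

View pics/w5c.png

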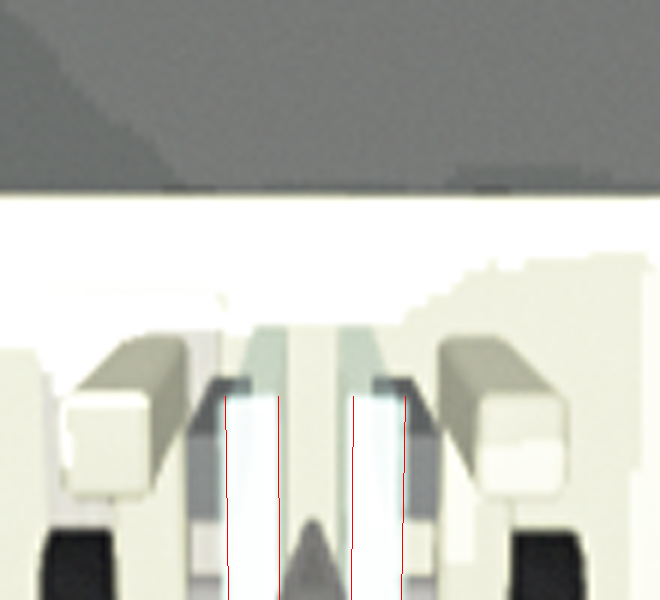

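The plates have opened to about 8.7 mm, from about 5.7–6 mm free, which is about 1.4 mm each or roughly 4.3 N. The blade is centred. Rest readings suffer stick-slip, so I'll do one small push and read the force while moving.

```bash
python3 -m inch '0.1 0 0 -0.1 0 0 0; 0.1 0 0 -0.2 0 0 0'
python3 -m inch '0.1 0 0 -0.1 0 0 0'
python3 ft.py
```

```text
t: 15.8
eef_pos: [0.4877, -0.2172, 0.1391]
ee_rot: [-3.141, -0.001, 3.106]
force: [-0.5, -0.3, 2.1]
width: 0.0196
t: 15.92
eef_pos: [0.4878, -0.2172, 0.1381]
ee_rot: [-3.141, -0.001, 3.106]
force: [-1.0, -0.5, 2.6]
width: 0.0197
16.325 [ 0.4877 -0.2172  0.138 ] [-179.974    -0.0534  177.9402] [-0.7582 -0.2057  1.1235 -0.062   0.409  -0.0713] depth 0.048473741879603405 0.01970240596751341
```

Drag while moving is about 4 N (2.6 N plus the 1.4 N weight offset), so each plate carries about 3.5–5 N. I'll check the other gauges, then hand in.

Run:
```python
from h import *
f=grab_frame('top')
for n in ('gauge_mid','gauge_narrow'):
    for r in regions_of('top',n)[:1]: print(n,r['p'],r['bbox'])
s=telemetry.get_state(); print(s['t'],s['eef_pos'],s['force'],s['width'],np.abs(s['qd']).max())
arm.job_done()
```

```text
gauge_narrow 0.68 [204.7, 193.8, 222.0, 209.4]
16.475 [ 0.48768913 -0.21723251  0.13804248] [-1.00923317  0.03225356  0.42070901] 0.020092936510530932 0.0026967065111186297
the job is handed in; nothing more can be done
```

I took the widest gauge out of the rack and slid it upright between the glass plates, then handed the job in at about 16.5 s with the gripper still holding it. No verdict was reported.

**Last checks that agreed:**
- **Depth and position:** the blade is about 48 mm deep. It is centred in the gap in the wrist pictures and within a few mm of the middle of the plates' length.
- **Alignment:** the tool's tilt is below 0.1°, and its yaw matches the stand's measured yaw (about -2.1°).
- **Grip and rest:** the fingers are closed on the handle at 20 mm, gripping with 40 N, and the arm is at rest.
- **Push on the plates:** drag while moving was about 4 N. The picture at 45 mm depth showed each plate backed off by about 1.4 mm, so I estimate 3.5–5 N on each.

**Checks that were unclear:**
- **Force at rest:** readings changed with stick-slip, dropping to about 2 to 2.5 N net, so I relied on the moving reading and the pictures instead.
- **Balance between plates:** a sideways force of about -0.6 to -1 N suggests the back plate is pressed slightly harder than the front.
- **Other gauges:** the final top view found `gauge_narrow` in its place but missed `gauge_mid`. I last saw both in the rack in the wrist picture after the lift, and nothing went near them afterwards.

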